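Push the battery row home on the charging rail and latch it

ROBOT

A 6-joint arm with a two-finger parallel gripper is mounted at the origin on the work surface. World frame = base frame: x ahead of the robot, y to its left, z up, the work surface at z = 0. Lengths are in m, angles in degrees, forces in N, time in s.
With the tool pointing down it reaches from about 0.3 to 0.75 m from the base axis. Payload 8.5 kg.
Tool frame: the origin (TCP) lies at the very end of the fingers, on their centre line; the grasp point (between the pads) lies 19 mm behind it; z points along the fingers, y is the line along which they close (so a half turn about z gives the same grasp; the last joint's range is limited). The gripper opens to 85 mm and grips with 20 to 120 N. Pads are 22 mm wide; open, the fingers measure 114 mm over their backs; the gripper's body (76 mm by 85 mm) begins 54 mm behind the grasp point. The pads swing forward as they close: fully open they stand 13 mm farther back than shut.
Start: joints at [-86.878, 21.807, 74.336, -0, 83.858, -12.336], TCP at [0.147, -0.53, 0.231] pointing down, gripper open.
Joint ranges: [-178.18, 178.18], [-50.72, 133.34], [12.68, 142.11], [-81.47, 261.47], [9.98, 163.14], [-165.26, 165.26]. Speed limits (degrees/s): [136.94, 136.94, 180, 180, 180, 180].

INTERFACE

Orientations are given as a 3x3 rotation matrix whose columns are the frame's x, y, z axes.
In Python, from rig import observe, cams, ticket gives the robot as it stands.
- The arm moves only by the tool move_arm, never from a script. Its arguments are lists of equal length, an entry for each row: "jaw": the finger opening in cm, from 0 to 8.54; "dp": the shift along the tool's x, y, z in cm, a list of three; "turn": the turn, a rotation vector about the tool's x, y, z in rad, a list of three. In form: {"jaw": [jaw, ...], "dp": [[tx, ty, tz], ...], "turn": [[wx, wy, wz], ...]}. A call has 1 to 12 rows; each row shifts and turns the commanded pose from where the row before left it, along the tool's axes as they then stand; what a row does not reach is not made up. A row lasts 1/12 s, in which the tool goes at most 41.7 mm and 7.16 degrees, less where a joint would pass 70% of its speed; a pose out of reach is approached as far as the arm can. A call is refused whole if a number of a shift passes 4.17 or a number of a turn 0.125, either way. A call with a gripper value outside its range is refused whole. The fingers move at their own pace and stop on an object; "force" is the grip in N (left out, the last holds). Time passes only in rows, so rows that do not move let the fingers close. It gives the time, the measured TCP pose, the force, the opening and the grip force at its end, in the units of the state.
- observe(): the state, without advancing time (a new reading comes with each control period).
- cams.get_image(name): name is "scene" or "top"; returns (picture, depth): 400x640x3 uint8, red, green, blue; 400x640 float32, m along the optical axis (not along the pixel's ray), 0 where there is no reading.
- cams.calibration(name): a dict with "vertical_fov" (degrees; the focal length in pixels is half the picture's height over the tangent of half this angle, whatever the lens; pixels are square), "cx", "cy" (the principal point, pixels), "k1" (the pictures are not rectified: a ray, as slopes to the right and down, at radius r is drawn at 1 + k1 r^2 times it, then the intrinsics apply), "view" (4x4, takes a point from world to camera coordinates). Camera axes: x right, y up, looking along -z (the intrinsics and any distortion apply to the point x, -y, -z); pixel columns grow to the right and rows downward; lengths in m; the calibration is good to about 2 mm. A picture is of the moment at which its call begins. calibration takes no time and is no camera call.
- ticket.close_job(): hands the job in; it is judged then, once.
Trained networks look in the newest picture that a camera, given by its name, has taken for a name from the list of things; names that differ only in an ending like _2 or _b are one class to them, and where a whole thing is asked for, a point or a joint stands for the part that bears it (a point fixed in the world has none). Each returns a list of dicts, best first, with "p" (0 to 1); they miss things now and then, are a little off and sometimes report something else, mostly with a low value. They report only what shows in the picture. A call takes as long as a camera call. They do not tell look-alikes from the thing itself.
- cams.spot_in(camera, query): "box" ([centre column, centre row, width, height] as shares, 0 to 1, of the picture: columns of its width, rows of its height, round what is visible of it).
- cams.outline_of(camera, query): "mask" (400x640 bool, what is visible of it) and "box" ([centre column, centre row, width, height] as shares, 0 to 1, of the picture: columns of its width, rows of its height, round what is visible of it).
- cams.mark_of(camera, query): "location" ([column, row] as shares, 0 to 1, of the picture: columns of its width, rows of its height: a listed point, or the origin of a listed thing).
The state is a dict: "time_s": time; "q": joint angles; "qvel": joint speeds; "joint_efforts": joint torques, N m; "position": TCP position; "tool_rot": TCP orientation; "ft_force": force on the tool from outside, world axes, zero at the start; "wrist_torque": the same for the moment, N m; "grip_width": finger opening in m; "gripper_force": force on a finger pad.
Only numpy, scipy, OpenCV 4.12 (cv2) and the standard library are available. Lean on these libraries where they do the work, as an engineer would, in place of code of your own. Each camera call takes 0.05 s, during which the arm holds its last target. There are 200 camera calls.

TASK

Four battery packs stand in a touching row in the channel of the charging rail. From behind the rear pack, push the whole row along the channel as one train, without it coming apart, until it is fully home against the charger's end stop; then push the red swing latch all the way across the channel behind the row and move clear. The packs are only pushed, never picked up or tipped, and everything else on the table stays where it is.

Things in the scene. Friction and masses are not known exactly. Their poses are not given: they have to be found in the camera images.
- rail: charging rail, fixed to the table at a varying place and angle. Origin: on the table under the middle of its channel; y runs along the channel to the end stop, z up, x across (latch pivot on the +x side). Channel from y = -150 mm (open end) to +140 mm (end stop); floor 6 mm above the table, 43 mm wide between walls 4 mm thick, tops 18 mm above the table. Pushing the row takes 1 to 4 N
- stop_face (a point): on the channel's centre line, on the flat face of the end stop (rail y = 140 mm), 26 mm above the table. The stop is the face of the black charger head, 74 mm wide, 56 mm high, which reaches on to y = 230 mm
- home_rear (a point): where the rear face of the row comes to lie when the row is home: channel centre line, rail y = -4 mm, 26 mm above the table. Packs that are home have their origins at rail y = 122, 86, 50 and 14 mm. At the start the rear face lies 60 to 110 mm short of here
- pack1: battery pack 1 in the channel (at the front of the row, nearest the end stop): black block with yellow top and yellow side bands, 40 mm across the rail, 36 mm along it, 40 mm tall, 60 to 110 g. Origin: centre of its underside, 6 mm above the table as it stands in the channel; x, y, z as those of the rail, z up
- pack2: battery pack 2 in the channel (in the row): black block with orange top and orange side bands, 40 mm across the rail, 36 mm along it, 40 mm tall, 60 to 110 g. Origin: centre of its underside, 6 mm above the table as it stands in the channel; x, y, z as those of the rail, z up
- pack3: battery pack 3 in the channel (in the row): black block with blue top and blue side bands, 40 mm across the rail, 36 mm along it, 40 mm tall, 60 to 110 g. Origin: centre of its underside, 6 mm above the table as it stands in the channel; x, y, z as those of the rail, z up
- pack4: battery pack 4 in the channel (at the rear of the row): black block with green top and green side bands, 40 mm across the rail, 36 mm along it, 40 mm tall, 60 to 110 g. Origin: centre of its underside, 6 mm above the table as it stands in the channel; x, y, z as those of the rail, z up
- latch (a joint): angle of the red swing latch about its vertical pivot, rad: 0 = square across the channel, pointing to the rail's -x, at its stop (closed); grows as it opens, counter-clockwise from above: at pi/2 it points along the rail's -y, beside the channel; limit 2.7. Starts at 1.9 to 2.5, clear of the channel; stays where it is left (friction under 2 N at the arm)
- latch_pivot (a point): the latch's vertical pivot axis (rail x = 42, y = -14 mm), 34 mm above the table. Hub: radius 10 mm, top 44 mm above the table. The arm is a straight red bar 10 mm thick, 80 mm from pivot to knob, underside 26 mm and top 42 mm above the table: it passes over the channel walls and, closed, lies 5 mm behind a row that is home
- latch_knob (a point): centre of the top of the round red knob at the arm's free end, 16 mm in diameter, 80 mm from the pivot, top 58 mm above the table; moves with the latch
- spare: bystander: loose spare battery pack with white top, 40 x 36 x 40 mm, on the table on the robot's side of the rail; origin under its centre
- wheel: bystander: loose rubber wheel lying flat with yellow hub, 64 mm in diameter, 24 mm high, beyond the rail; origin under its centre
- motor: bystander: loose yellow gear motor, 75 x 22 x 19 mm, beyond the rail; origin on the table under its yellow gearbox
- screwdriver: bystander: loose screwdriver with orange handle, 160 mm long, on the robot's side of the rail; origin under its middle
- mouse: bystander: loose black computer mouse, 60 x 100 x 22 mm, left; origin under its centre
- glue: bystander: loose white glue bottle with orange cap, 44 mm in diameter, 120 mm tall, to the right; origin under its centre
There are look-alikes about, which are no part of the job. What is shaped like the pack1 but pink is not meant.

How it is judged:
By the outcome, as a careful person would: the job done as asked, in the order asked, and still so for the second after the job is handed in, with the robot touching nothing.
It also fails if it takes over 48 s, if anything falls off the work surface, if the arm or the gripper's body presses on something with over 40 N, if the wrist force passes 120 N, or if a joint passes its speed limit or range.

## Working session

There is one attempt and no reset: what is moved stays moved. The work goes in short steps, Python scripts to look and compute and a tool call to move; the robot and the scene stay as the last step left them, time stands still between calls to the robot, and variables do not carry over. Pictures are saved under pics/ and viewed, at most 10 in all, crops included, and the job is handed in when it is done.

Besides the shell and the picture viewer there is one more tool, called after "Request:" by a JSON object that holds its "name" and its "arguments", one argument or row to a line. move_arm: Moves the arm, as the interface text tells. Its arguments: {"type":"object","properties":{"jaw":{"type":"array","items":{"type":"number"}},"dp":{"type":"array","items":{"type":"array","items":{"type":"number"}}},"turn":{"type":"array","items":{"type":"array","items":{"type":"number"}}},"force":{"type":"number"}},"required":["jaw","dp","turn"]}

```bash
mkdir -p pics; cat > h.py <<'E'
import numpy as np, cv2
from rig import observe, cams, ticket
def ray(cam,u,v):
    c=cams.calibration(cam); f=200/np.tan(np.radians(c["vertical_fov"]/2))
    K=np.array([[f,0,c["cx"]],[0,f,c["cy"]],[0,0,1.]])
    p=cv2.undistortPoints(np.array([[[u,v]]],float),K,np.array([c["k1"],0,0,0.]))[0,0]
    V=np.array(c["view"]); R=V[:3,:3]; o=-R.T@V[:3,3]
    return o, R.T@np.array([p[0],-p[1],-1.])
def at_z(cam,u,v,z):
    o,d=ray(cam,u,v); return o+d*(z-o[2])/d[2]
def at_d(cam,u,v,dep):
    o,d=ray(cam,u,v); return o+d*dep
E
python3 - <<'E'
from h import *
np.set_printoptions(precision=4,suppress=True)
for c in("scene","top"):
    im,d=cams.get_image(c); cv2.imwrite(f"pics/{c}0.png",im[:,:,::-1]); np.save(f"{c}0.npy",d)
Z=dict(stop_face=.026,home_rear=.026,latch_pivot=.034,latch_knob=.058,pack1=.006,pack2=.006,pack3=.006,pack4=.006,rail=0,)
for c in("top","scene"):
  for n,z in Z.items():
    for r in cams.mark_of(c,n)[:2]:
        u,v=r["location"]; u*=640;v*=400
        print(c,n,round(r["p"],2),round(u),round(v),at_z(c,u,v,z)[:2])
print(observe()["time_s"],observe()["tool_rot"])
E
```

```text
top stop_face 0.61 242 200 [0.5231 0.2158]
top stop_face 0.36 311 193 [0.5399 0.0083]
top home_rear 0.68 288 195 [0.5329 0.077 ]
top latch_pivot 0.61 291 180 [0.5769 0.0668]
top latch_knob 0.51 317 165 [ 0.6188 -0.0114]
top latch_knob 0.28 309 231 [0.4232 0.0161]
top pack1 0.69 222 159 [0.6525 0.2823]
top pack1 0.69 201 277 [0.2914 0.3445]
top pack2 0.69 222 159 [0.6525 0.2823]
top pack2 0.69 201 277 [0.2914 0.3445]
top pack3 0.69 222 159 [0.6525 0.2823]
top pack3 0.69 201 277 [0.2914 0.3445]
top pack4 0.69 222 159 [0.6525 0.2823]
top pack4 0.69 201 277 [0.2914 0.3445]
top rail 0.67 292 197 [0.532  0.0658]
scene stop_face 0.76 411 219 [0.5248 0.2115]
scene stop_face 0.23 367 222 [0.5454 0.0913]
scene home_rear 0.55 360 220 [0.538  0.0707]
scene latch_pivot 0.86 354 231 [0.5852 0.0561]
scene latch_knob 0.67 327 235 [ 0.6224 -0.0127]
scene pack1 0.8 353 225 [0.543  0.0523]
scene pack1 0.71 378 223 [0.531  0.1238]
scene pack2 0.8 353 225 [0.543  0.0523]
scene pack2 0.71 378 223 [0.531  0.1238]
scene pack3 0.8 353 225 [0.543  0.0523]
scene pack3 0.71 378 223 [0.531  0.1238]
scene pack4 0.8 353 225 [0.543  0.0523]
scene pack4 0.71 378 223 [0.531  0.1238]
scene rail 0.92 361 222 [0.5252 0.0744]
1.0 [[ 0.9638  0.2665 -0.    ]
 [ 0.2665 -0.9638 -0.    ]
 [-0.      0.     -1.    ]]
```

```bash
python3 -c "
import cv2
a=cv2.imread('pics/top0.png');cv2.imwrite('pics/top0c.png',cv2.resize(a[130:260,190:390],None,fx=4,fy=4,interpolation=cv2.INTER_CUBIC))"
```

```text
(no output)
```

View pics/scene0.png

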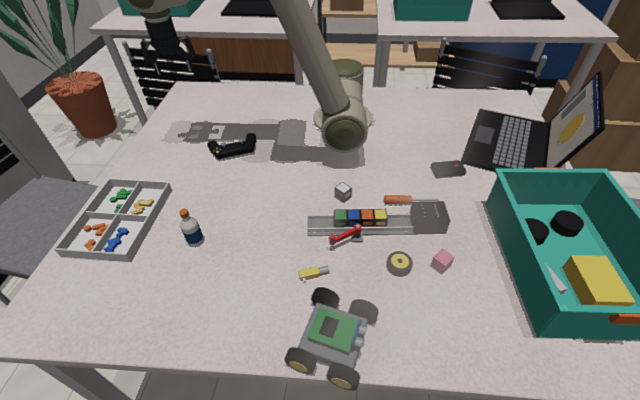

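View pics/top0c.png

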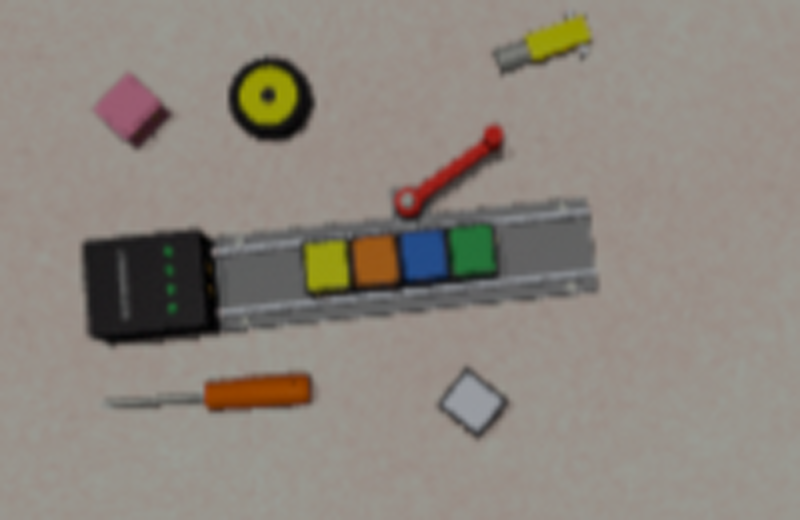

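The row (yellow, orange, blue, green) stands in the channel at about (270–308, 192–197) in the top picture. The latch pivot is at (292,180), the knob at (313,164), and the charger head is on the left. Two things could be pack1: the yellow-topped block at the front of the row (crop 327,265) and the pink block at crop (130,108). Pack1 is the yellow one, because it is in the channel and yellow. The enlarged crop confirms it.

```bash
python3 - <<'E'
from h import *
np.set_printoptions(precision=4,suppress=True)
def run(c,box):
    im=cv2.imread(f"pics/{c}0.png"); d=np.load(f"{c}0.npy")
    hsv=cv2.cvtColor(im,cv2.COLOR_BGR2HSV); u0,u1,v0,v1=box
    for n,lo,hi in(("yel",25,33),("org",9,20),("blu",100,125),("grn",45,85),("red",0,5)):
        m=cv2.inRange(hsv,(lo,120,70),(hi,255,255)); k=np.zeros_like(m);k[v0:v1,u0:u1]=m[v0:v1,u0:u1]
        N,L,S,C=cv2.connectedComponentsWithStats(k)
        i=1+np.argmax(S[1:,4]); v,u=np.where(L==i)
        P=np.array([at_d(c,a,b,d[b,a]) for a,b in zip(u,v)])
        g=P[P[:,2]>.04] if n!="red" else P
        print(c,n,len(u),C[i],"plane z=.046:",at_z(c,*C[i],.046 if n!="red" else .042)[:2],"depth med",np.median(g,0))
        if n=="red":
            k=np.argsort(P[:,0]); print(P[k[:3]],P[k[-3:]])
            w=P-P.mean(0); print("dir",np.linalg.svd(w[:,:2])[2][0])
run("top",(264,320,150,215)); run("scene",(325,390,205,250))
E
```

```text
top yel 130 [271.0769 195.8692] plane z=.046: [0.5297 0.1257] depth med [0.5296 0.1262 0.0448]
top org 130 [283.3923 194.6154] plane z=.046: [0.5326 0.0891] depth med [0.5318 0.0902 0.0449]
top blu 127 [295.4724 193.3701] plane z=.046: [0.5356 0.0533] depth med [0.536  0.052  0.0449]
top grn 118 [307.5 192. ] plane z=.046: [0.5389 0.0175] depth med [0.5391 0.0188 0.0452]
top red 130 [302.2 172.5] plane z=.046: [0.5988 0.0324] depth med [0.5998 0.0318 0.0407]
[[ 0.3779 -0.0121  1.1971]
 [ 0.5689  0.0639  0.0338]
 [ 0.5695  0.0612  0.03  ]] [[ 0.6272  0.0023  0.0558]
 [ 0.6272  0.0053  0.056 ]
 [ 0.6305 -0.0007  0.0543]]
dir [-0.7619  0.6477]
scene yel 106 [379.9434 213.8774] plane z=.046: [0.5312 0.1247] depth med [0.532  0.1246 0.0466]
scene org 106 [366.5 214. ] plane z=.046: [0.5342 0.0883] depth med [0.5343 0.0882 0.0467]
scene blu 107 [353.4486 214.0374] plane z=.046: [0.5367 0.0529] depth med [0.537  0.0521 0.0468]Traceback (most recent call last):
  File "<stdin>", line 16, in <module>
  File "<stdin>", line 9, in run
    return _wrapfunc(a, 'argmax', axis=axis, out=out, **kwds)
    return bound(*args, **kwds)
ValueError: attempt to get argmax of an empty sequence
```

Request:
{"name": "move_arm", "arguments": {
  "jaw": [0,0,0,0,0,0,0,0,0,0,0,0],
  "dp": [
    [0,0,0],
    [0,0,0],
    [2,-2.1,0],
    [2,-2.1,0],
    [2,-2.1,0],
    [2,-2.1,0],
    [2,-2.1,0],
    [2,-2.1,0],
    [2,-2.1,0],
    [2,-2.1,0],
    [2,-2.1,0],
    [2,-2.1,0]
  ],
  "turn": [
    [0,0,0.093],
    [0,0,0.093],
    [0,0,0],
    [0,0,0],
    [0,0,0],
    [0,0,0],
    [0,0,0],
    [0,0,0],
    [0,0,0],
    [0,0,0],
    [0,0,0],
    [0,0,0]
  ]
}}

```text
time_s: 2.0
position: [0.329, -0.3029, 0.2315]
tool_rot: [[0.997, 0.083, 0.0], [0.083, -0.997, -0.0], [0.0, 0.0, -1.0]]
ft_force: [0.7, -1.1, -0.2]
grip_width: -0.0001
gripper_force: 0.0
```

Request:
{"name": "move_arm", "arguments": {
  "jaw": [0,0,0,0,0,0,0,0,0,0,0,0],
  "dp": [
    [2,-2.1,0],
    [2,-2.1,0],
    [2,-2.1,0],
    [2,-2.1,0],
    [2,-2.1,0],
    [2,-2.1,0],
    [2,-2.1,0],
    [2,-2.1,0],
    [2,-2.1,0],
    [2,-2.1,0],
    [1.5,-1.5,0],
    [0,0,0]
  ],
  "turn": [
    [0,0,0],
    [0,0,0],
    [0,0,0],
    [0,0,0],
    [0,0,0],
    [0,0,0],
    [0,0,0],
    [0,0,0],
    [0,0,0],
    [0,0,0],
    [0,0,0],
    [0,0,0]
  ]
}}

```text
time_s: 3.0
position: [0.5254, -0.0592, 0.2311]
tool_rot: [[0.996, 0.087, 0.001], [0.087, -0.996, 0.001], [0.001, -0.001, -1.0]]
ft_force: [-0.8, -0.6, -0.0]
grip_width: 0.0003
gripper_force: 0.0
```

Request:
{"name": "move_arm", "arguments": {
  "jaw": [0,0,0,0,0,0,0,0,0,0,0,0],
  "dp": [
    [1,-1.1,0],
    [1,-1.1,0],
    [0,0,2],
    [0,0,2.5],
    [0,0,2.5],
    [0,0,2.5],
    [0,0,2.5],
    [0,0,2.5],
    [0,0,2],
    [0,0,1],
    [0,0,0],
    [0,0,0]
  ],
  "turn": [
    [0,0,0],
    [0,0,0],
    [0,0,0],
    [0,0,0],
    [0,0,0],
    [0,0,0],
    [0,0,0],
    [0,0,0],
    [0,0,0],
    [0,0,0],
    [0,0,0],
    [0,0,0]
  ]
}}

```text
time_s: 4.0
position: [0.542, -0.0386, 0.0568]
tool_rot: [[0.997, 0.083, 0.0], [0.083, -0.997, -0.0], [0.0, 0.0, -1.0]]
ft_force: [0.4, -0.2, -0.1]
grip_width: -0.0
gripper_force: 0.0
```

```bash
python3 - <<'E'
from h import *
print(observe()["position"],observe()["ft_force"])
a,_=cams.get_image("top"); b,_=cams.get_image("scene")
f=lambda i,r,c:cv2.resize(i[r:r+75,c:c+130,::-1],(780,450//1),interpolation=cv2.INTER_CUBIC)[:300*1+150]
x=np.vstack([cv2.resize(a[150:225,230:360,::-1],(520,300),interpolation=2),cv2.resize(b[185:260,300:430,::-1],(520,300),interpolation=2)])
cv2.imwrite("pics/b.png",x)
E
```

```text
[ 0.54203938 -0.03864232  0.05682044] [ 0.39241008 -0.20351193 -0.07889468]
```

View pics/b.png

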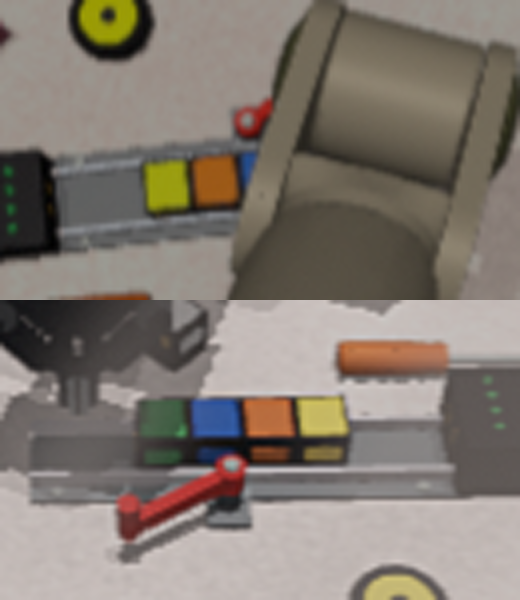

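Fingers (scene crop ~80,390) hang over the channel, about 25 mm behind the green pack (138–190,430). I'll go down and start the push.

Request:
{"name": "move_arm", "arguments": {
  "jaw": [0,0,0,0,0,0,0,0,0,0,0,0],
  "dp": [
    [0.2,0,1],
    [0,0,1.5],
    [0,0,1.2],
    [0,0,0.5],
    [0,0,0],
    [0,-0.3,0],
    [0,-0.3,0],
    [0,-0.3,0],
    [0,-0.2,0],
    [0,-0.2,0],
    [0,-0.1,0],
    [0,0,0]
  ],
  "turn": [
    [0,0,0],
    [0,0,0],
    [0,0,0],
    [0,0,0],
    [0,0,0],
    [0,0,0],
    [0,0,0],
    [0,0,0],
    [0,0,0],
    [0,0,0],
    [0,0,0],
    [0,0,0]
  ]
}}

```text
time_s: 5.1
position: [0.5426, -0.0239, 0.0144]
tool_rot: [[0.996, 0.084, 0.0], [0.084, -0.996, -0.0], [0.0, 0.0, -1.0]]
ft_force: [-0.3, -0.6, 0.1]
grip_width: -0.0005
gripper_force: 0.0
```

Request:
{"name": "move_arm", "arguments": {
  "jaw": [0,0,0,0,0,0,0,0,0,0,0,0],
  "dp": [
    [0,-0.1,0],
    [0,-0.1,0],
    [0,-0.1,0],
    [0,-0.1,0],
    [0,-0.1,0],
    [0,-0.1,0],
    [0,-0.1,0],
    [0,-0.1,0],
    [0,-0.1,0],
    [0,-0.1,0],
    [0,-0.1,0],
    [0,-0.1,0]
  ],
  "turn": [
    [0,0,0],
    [0,0,0],
    [0,0,0],
    [0,0,0],
    [0,0,0],
    [0,0,0],
    [0,0,0],
    [0,0,0],
    [0,0,0],
    [0,0,0],
    [0,0,0],
    [0,0,0]
  ]
}}

```text
time_s: 6.1
position: [0.5417, -0.0123, 0.0144]
tool_rot: [[0.996, 0.084, 0.0], [0.084, -0.996, -0.0], [0.0, 0.0, -1.0]]
ft_force: [-0.1, -3.0, 0.0]
grip_width: 0.0
gripper_force: 1.0
```

Request:
{"name": "move_arm", "arguments": {
  "jaw": [0,0,0,0,0,0,0,0,0,0,0,0],
  "dp": [
    [0,-0.15,0],
    [0,-0.2,0],
    [0,-0.2,0],
    [0,-0.2,0],
    [0,-0.2,0],
    [0,-0.2,0],
    [0,-0.2,0],
    [0,-0.2,0],
    [0,-0.2,0],
    [0,-0.2,0],
    [0,-0.2,0],
    [0,-0.2,0]
  ],
  "turn": [
    [0,0,0],
    [0,0,0],
    [0,0,0],
    [0,0,0],
    [0,0,0],
    [0,0,0],
    [0,0,0],
    [0,0,0],
    [0,0,0],
    [0,0,0],
    [0,0,0],
    [0,0,0]
  ]
}}

```text
time_s: 7.1
position: [0.5397, 0.0114, 0.0143]
tool_rot: [[0.996, 0.084, 0.0], [0.084, -0.996, -0.0], [0.0, 0.0, -1.0]]
ft_force: [-0.8, -2.8, 1.0]
grip_width: -0.0002
gripper_force: 1.1
```

Request:
{"name": "move_arm", "arguments": {
  "jaw": [0,0,0,0,0,0,0,0,0,0,0,0],
  "dp": [
    [0,-0.2,0],
    [0,-0.2,0],
    [0,-0.2,0],
    [0,-0.2,0],
    [0,-0.2,0],
    [0,-0.2,0],
    [0,-0.2,0],
    [0,-0.2,0],
    [0,-0.2,0],
    [0,-0.2,0],
    [0,-0.15,0],
    [0,-0.1,0]
  ],
  "turn": [
    [0,0,0],
    [0,0,0],
    [0,0,0],
    [0,0,0],
    [0,0,0],
    [0,0,0],
    [0,0,0],
    [0,0,0],
    [0,0,0],
    [0,0,0],
    [0,0,0],
    [0,0,0]
  ]
}}

```text
time_s: 8.1
position: [0.5377, 0.0338, 0.0143]
tool_rot: [[0.996, 0.084, -0.0], [0.084, -0.996, 0.0], [-0.0, -0.0, -1.0]]
ft_force: [0.9, -2.4, 1.7]
grip_width: -0.0003
gripper_force: 1.2
```

```bash
python3 - <<'E'
from h import *
print(observe()["position"],observe()["ft_force"])
a,_=cams.get_image("top"); b,_=cams.get_image("scene")
x=np.vstack([cv2.resize(a[150:225,230:360,::-1],(520,300),interpolation=2),cv2.resize(b[185:260,300:430,::-1],(520,300),interpolation=2)])
cv2.imwrite("pics/c.png",x)
E
```

```text
[0.53774823 0.03383887 0.0143164 ] [ 0.94733509 -2.39716324  1.73272841]
```

View pics/c.png

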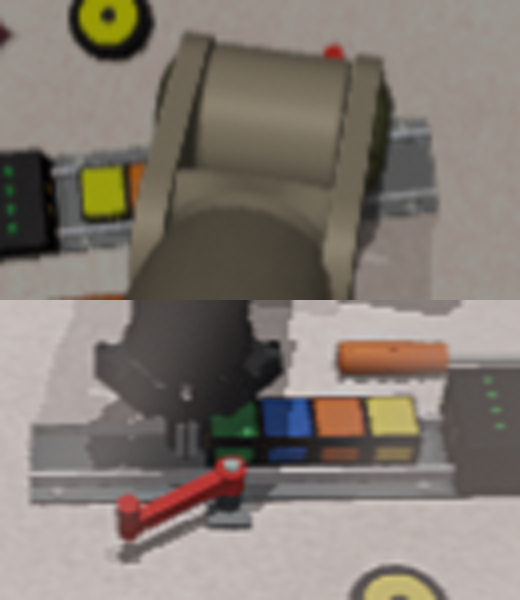

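Row is together; about 20 mm is left to the stop (scene crop 420 → 447). Continuing slowly.

Request:
{"name": "move_arm", "arguments": {
  "jaw": [0,0,0,0,0,0,0,0,0,0,0,0],
  "dp": [
    [0,-0.12,0],
    [0,-0.12,0],
    [0,-0.12,0],
    [0,-0.12,0],
    [0,-0.12,0],
    [0,-0.12,0],
    [0,-0.12,0],
    [0,-0.12,0],
    [0,-0.12,0],
    [0,-0.12,0],
    [0,-0.12,0],
    [0,-0.1,0]
  ],
  "turn": [
    [0,0,0],
    [0,0,0],
    [0,0,0],
    [0,0,0],
    [0,0,0],
    [0,0,0],
    [0,0,0],
    [0,0,0],
    [0,0,0],
    [0,0,0],
    [0,0,0],
    [0,0,0]
  ]
}}

```text
time_s: 9.2
position: [0.5365, 0.0479, 0.0143]
tool_rot: [[0.996, 0.084, -0.0], [0.084, -0.996, 0.0], [-0.0, -0.0, -1.0]]
ft_force: [0.3, -1.4, 0.2]
grip_width: -0.0001
gripper_force: 1.0
```

Request:
{"name": "move_arm", "arguments": {
  "jaw": [0,0,0,0,0,0,0,0],
  "dp": [
    [0,-0.07,0],
    [0,-0.07,0],
    [0,-0.07,0],
    [0,-0.07,0],
    [0,-0.07,0],
    [0,-0.07,0],
    [0,-0.07,0],
    [0,-0.07,0]
  ],
  "turn": [
    [0,0,0],
    [0,0,0],
    [0,0,0],
    [0,0,0],
    [0,0,0],
    [0,0,0],
    [0,0,0],
    [0,0,0]
  ]
}}

```text
time_s: 9.87
position: [0.5361, 0.0534, 0.0143]
tool_rot: [[0.996, 0.084, -0.0], [0.084, -0.996, 0.0], [-0.0, -0.0, -1.0]]
ft_force: [-0.1, -1.7, 0.2]
grip_width: 0.0001
gripper_force: 1.0
```

Request:
{"name": "move_arm", "arguments": {
  "jaw": [0,0,0,0,0,0],
  "dp": [
    [0,-0.05,0],
    [0,-0.05,0],
    [0,-0.05,0],
    [0,-0.05,0],
    [0,-0.05,0],
    [0,-0.05,0]
  ],
  "turn": [
    [0,0,0],
    [0,0,0],
    [0,0,0],
    [0,0,0],
    [0,0,0],
    [0,0,0]
  ]
}}

```text
time_s: 10.37
position: [0.5359, 0.0564, 0.0143]
tool_rot: [[0.996, 0.084, 0.0], [0.084, -0.996, -0.0], [0.0, 0.0, -1.0]]
ft_force: [-0.3, -2.4, -1.1]
grip_width: -0.0001
gripper_force: 1.0
```

Request:
{"name": "move_arm", "arguments": {
  "jaw": [0,0,0,0,0,0],
  "dp": [
    [0,-0.04,0],
    [0,-0.04,0],
    [0,-0.04,0],
    [0,-0.04,0],
    [0,-0.04,0],
    [0,0,0]
  ],
  "turn": [
    [0,0,0],
    [0,0,0],
    [0,0,0],
    [0,0,0],
    [0,0,0],
    [0,0,0]
  ]
}}

```text
time_s: 10.87
position: [0.536, 0.0578, 0.0144]
tool_rot: [[0.996, 0.084, 0.001], [0.084, -0.996, -0.001], [0.001, 0.001, -1.0]]
ft_force: [0.8, -6.0, 0.4]
grip_width: -0.0
gripper_force: 2.8
```

Request:
{"name": "move_arm", "arguments": {
  "jaw": [0,0,0,0],
  "dp": [
    [0,-0.04,0],
    [0,-0.04,0],
    [0,-0.04,0],
    [0,0,0]
  ],
  "turn": [
    [0,0,0],
    [0,0,0],
    [0,0,0],
    [0,0,0]
  ]
}}

```text
time_s: 11.2
position: [0.5365, 0.058, 0.0146]
tool_rot: [[0.996, 0.084, 0.002], [0.084, -0.996, -0.003], [0.002, 0.003, -1.0]]
ft_force: [2.3, -11.5, -0.2]
grip_width: -0.0001
gripper_force: 6.0
```

```bash
python3 - <<'E'
from h import *
print(observe()["position"],observe()["ft_force"])
a,_=cams.get_image("top"); b,_=cams.get_image("scene")
x=np.vstack([cv2.resize(a[150:225,230:360,::-1],(520,300),interpolation=2),cv2.resize(b[185:260,300:430,::-1],(520,300),interpolation=2)])
cv2.imwrite("pics/d.png",x)
E
```

```text
[0.53645231 0.05800042 0.01458916] [  2.29469    -11.5349864   -0.15792041]
```

View pics/d.png

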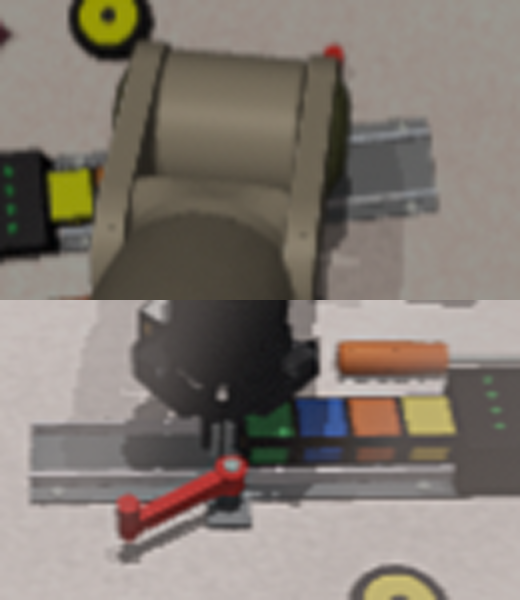

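Row home: yellow is against the charger face, 11.5 N. Retreat, rise, and go around to the outer side of the latch arm.

Request:
{"name": "move_arm", "arguments": {
  "jaw": [0,0,0,0,0,0,0,0,0,0,0,0],
  "dp": [
    [0,0.2,0],
    [0,0.6,0],
    [0,1.2,0],
    [0,1.3,0],
    [0,1,0],
    [0,0,-1.5],
    [0,0,-2.5],
    [0,0,-2.5],
    [0,0,-1.2],
    [1,0,0],
    [2,0,0],
    [2,0,0]
  ],
  "turn": [
    [0,0,0],
    [0,0,0],
    [0,0,0],
    [0,0,0],
    [0,0,0],
    [0,0,0],
    [0,0,0],
    [0,0,0],
    [0,0,0],
    [0,0,0],
    [0,0,0],
    [0,0,0]
  ]
}}

```text
time_s: 12.3
position: [0.5896, 0.0199, 0.0919]
tool_rot: [[0.997, 0.083, 0.0], [0.083, -0.997, 0.0], [0.0, -0.0, -1.0]]
ft_force: [0.3, -0.3, 0.0]
grip_width: -0.0
gripper_force: 0.0
```

Request:
{"name": "move_arm", "arguments": {
  "jaw": [0,0,0,0,0,0],
  "dp": [
    [2,-0.4,0],
    [2,-0.5,0],
    [1,-0.5,0],
    [0.2,0,0],
    [0,0,0],
    [0,0,0]
  ],
  "turn": [
    [0,0,0],
    [0,0,0],
    [0,0,0],
    [0,0,0],
    [0,0,0],
    [0,0,0]
  ]
}}

```text
time_s: 12.8
position: [0.639, 0.0384, 0.0911]
tool_rot: [[0.997, 0.083, -0.001], [0.083, -0.997, 0.0], [-0.001, -0.0, -1.0]]
ft_force: [-0.5, -0.3, 0.9]
grip_width: -0.0001
gripper_force: 0.0
```

```bash
python3 - <<'E'
from h import *
s=observe(); p=np.array(s["position"]); d=p[:2]-[.5347,.075]
print(p, "rail mm",1e3*(d@[.9966,.083]),1e3*(d@[-.083,.9966]), s["time_s"])
a,_=cams.get_image("top"); b,_=cams.get_image("scene")
x=np.vstack([cv2.resize(a[130:205,230:360,::-1],(520,300),interpolation=2),cv2.resize(b[185:260,300:430,::-1],(520,300),interpolation=2)])
cv2.imwrite("pics/e.png",x)
E
```

```text
[0.63902184 0.03843928 0.09112171] rail mm 100.93260192151254 -45.09512807996034 12.8
```

View pics/e.png

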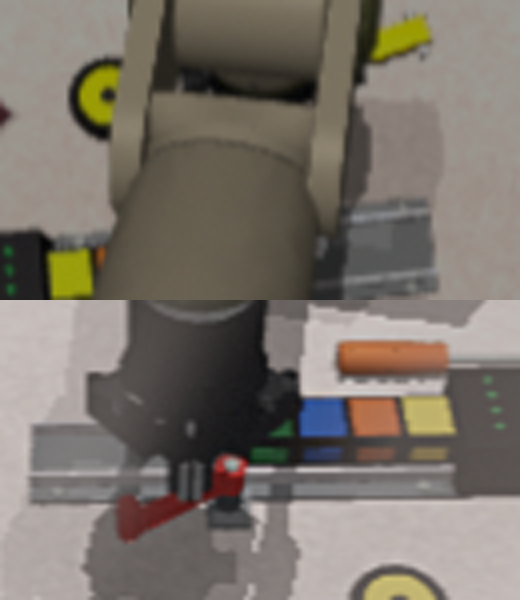

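Fingers are on the far (+x) side of the latch arm (scene crop 187,480). Go down and sweep.

Request:
{"name": "move_arm", "arguments": {
  "jaw": [0,0,0,0,0,0,0,0,0,0,0],
  "dp": [
    [0,0,1],
    [0,0,2],
    [0,0,2],
    [0,0,1],
    [0,0,0.3],
    [0,0,0],
    [-0.4,0.3,0],
    [-0.4,0.3,0],
    [-0.4,0.2,0],
    [-0.5,0.3,0],
    [-0.5,0.3,0]
  ],
  "turn": [
    [0,0,0],
    [0,0,0],
    [0,0,0],
    [0,0,0],
    [0,0,0],
    [0,0,0],
    [0,0,0],
    [0,0,0],
    [0,0,0],
    [0,0,0],
    [0,0,0]
  ]
}}

```text
time_s: 13.82
position: [0.6188, 0.023, 0.0289]
tool_rot: [[0.996, 0.084, 0.001], [0.084, -0.997, -0.0], [0.001, 0.0, -1.0]]
ft_force: [0.3, 0.6, 0.8]
grip_width: 0.0005
gripper_force: 0.4
```

Request:
{"name": "move_arm", "arguments": {
  "jaw": [0,0,0,0,0,0,0,0,0,0],
  "dp": [
    [-0.5,0.3,0],
    [-0.5,0.3,0],
    [-0.5,0.3,0],
    [-0.6,0.4,0],
    [-0.5,0.1,0],
    [-0.5,0.1,0],
    [-0.5,0.1,0],
    [-0.5,0,0],
    [-0.5,0,0],
    [0,0,0]
  ],
  "turn": [
    [0,0,0],
    [0,0,0],
    [0,0,0],
    [0,0,0],
    [0,0,0],
    [0,0,0],
    [0,0,0],
    [0,0,0],
    [0,0,0],
    [0,0,0]
  ]
}}

```text
time_s: 14.65
position: [0.5734, 0.0037, 0.0283]
tool_rot: [[0.996, 0.084, -0.001], [0.084, -0.996, 0.0], [-0.001, -0.0, -1.0]]
ft_force: [-0.2, -0.2, -0.4]
grip_width: 0.0
gripper_force: 0.0
```

```bash
python3 - <<'E'
from h import *
s=observe(); p=np.array(s["position"]); d=p[:2]-[.5347,.075]
print(p, "rail mm",1e3*(d@[.9966,.083]),1e3*(d@[-.083,.9966]), s["time_s"])
b,_=cams.get_image("scene")
cv2.imwrite("pics/f.png",cv2.resize(b[185:260,300:430,::-1],(520,300),interpolation=2))
E
```

```text
[0.57340027 0.00365446 0.02830223] rail mm 32.64701096450902 -74.31509040974113 14.65
```

View pics/f.png

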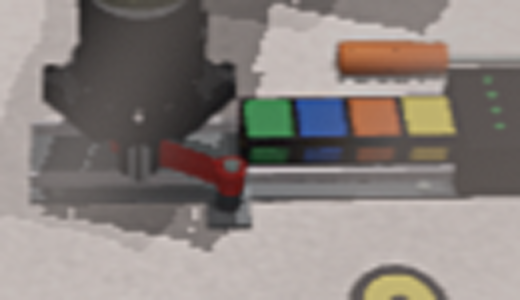

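The latch arm now crosses toward the channel ahead of the fingers (from 235,175 to about 160,150). Continuing.

Request:
{"name": "move_arm", "arguments": {
  "jaw": [0,0,0,0,0,0,0,0,0,0,0,0],
  "dp": [
    [-0.5,-0.1,0],
    [-0.5,-0.2,0],
    [-0.5,-0.2,0],
    [-0.5,-0.2,0],
    [-0.5,-0.3,0],
    [-0.5,-0.3,0],
    [-0.3,-0.4,0],
    [-0.3,-0.4,0],
    [-0.3,-0.4,0],
    [-0.3,-0.4,0],
    [-0.3,-0.4,0],
    [0,0,0]
  ],
  "turn": [
    [0,0,0],
    [0,0,0],
    [0,0,0],
    [0,0,0],
    [0,0,0],
    [0,0,0],
    [0,0,0],
    [0,0,0],
    [0,0,0],
    [0,0,0],
    [0,0,0],
    [0,0,0]
  ]
}}

```text
time_s: 15.7
position: [0.526, 0.0335, 0.0283]
tool_rot: [[0.996, 0.084, -0.001], [0.084, -0.996, 0.0], [-0.001, -0.0, -1.0]]
ft_force: [-0.3, 0.9, -1.4]
grip_width: -0.0001
gripper_force: 0.0
```

Request:
{"name": "move_arm", "arguments": {
  "jaw": [0,0,0,0,0,0,0],
  "dp": [
    [-0.1,-0.2,0],
    [-0.1,-0.2,0],
    [-0.1,-0.2,0],
    [0,-0.15,0],
    [0,-0.1,0],
    [0,-0.1,0],
    [0,0,0]
  ],
  "turn": [
    [0,0,0],
    [0,0,0],
    [0,0,0],
    [0,0,0],
    [0,0,0],
    [0,0,0],
    [0,0,0]
  ]
}}

```text
time_s: 16.28
position: [0.5229, 0.0419, 0.0283]
tool_rot: [[0.996, 0.084, -0.0], [0.084, -0.996, -0.0], [-0.0, 0.0, -1.0]]
ft_force: [-0.8, -0.4, -0.7]
grip_width: 0.0005
gripper_force: 0.4
```

Request:
{"name": "move_arm", "arguments": {
  "jaw": [0,0,0,0],
  "dp": [
    [0,-0.06,0],
    [0,-0.06,0],
    [0,-0.06,0],
    [0,0,0]
  ],
  "turn": [
    [0,0,0],
    [0,0,0],
    [0,0,0],
    [0,0,0]
  ]
}}

```text
time_s: 16.62
position: [0.5229, 0.0424, 0.0283]
tool_rot: [[0.996, 0.084, -0.0], [0.084, -0.996, -0.002], [-0.0, 0.002, -1.0]]
ft_force: [-1.2, -10.6, -0.2]
grip_width: 0.0001
gripper_force: 4.9
```

Request:
{"name": "move_arm", "arguments": {
  "jaw": [0,0,0,0],
  "dp": [
    [0,-0.05,0],
    [0,-0.05,0],
    [0,-0.05,0],
    [0,0,0]
  ],
  "turn": [
    [0,0,0],
    [0,0,0],
    [0,0,0],
    [0,0,0]
  ]
}}

```text
time_s: 16.95
position: [0.5229, 0.0427, 0.0283]
tool_rot: [[0.996, 0.084, -0.0], [0.084, -0.996, -0.004], [-0.001, 0.004, -1.0]]
ft_force: [-2.6, -16.8, -0.1]
grip_width: 0.0002
gripper_force: 8.5
```

Firm stop at 17 N, so I'll back away and rise clear.

Request:
{"name": "move_arm", "arguments": {
  "jaw": [0,0,0,0,0,0,0,0,0,0,0,0],
  "dp": [
    [0,0.2,0],
    [0,0.7,0],
    [0,1.5,0],
    [0,2,0],
    [0,1,0],
    [0,0,-1.5],
    [0,0,-3],
    [0,0,-3],
    [0,0,-3],
    [0,0,-3],
    [0,2,-2],
    [0,3,0]
  ],
  "turn": [
    [0,0,0],
    [0,0,0],
    [0,0,0],
    [0,0,0],
    [0,0,0],
    [0,0,0],
    [0,0,0],
    [0,0,0],
    [0,0,0],
    [0,0,0],
    [0,0,0],
    [0,0,0]
  ]
}}

```text
time_s: 17.95
position: [0.5329, -0.0576, 0.188]
tool_rot: [[0.996, 0.087, 0.008], [0.087, -0.996, -0.002], [0.008, 0.002, -1.0]]
ft_force: [0.2, -0.0, 0.0]
grip_width: 0.0001
gripper_force: 0.0
```

Request:
{"name": "move_arm", "arguments": {
  "jaw": [0,0,0,0,0,0,0,0,0],
  "dp": [
    [0,3,0],
    [0,3,0],
    [0,3,0],
    [0,3,0],
    [0,3,0],
    [0,3,0],
    [0,2,0],
    [0,1,0],
    [0,0,0]
  ],
  "turn": [
    [0,0,0],
    [0,0,0],
    [0,0,0],
    [0,0,0],
    [0,0,0],
    [0,0,0],
    [0,0,0],
    [0,0,0],
    [0,0,0]
  ]
}}

```text
time_s: 18.7
position: [0.5489, -0.2692, 0.1829]
tool_rot: [[0.997, 0.082, -0.0], [0.082, -0.997, 0.0], [-0.0, -0.0, -1.0]]
ft_force: [-1.3, -0.4, 0.0]
grip_width: 0.0002
gripper_force: 0.0
```

```bash
python3 - <<'E'
from h import *
s=observe(); print(s["position"],s["ft_force"])
a,_=cams.get_image("top"); b,_=cams.get_image("scene")
x=np.vstack([cv2.resize(a[150:225,230:360,::-1],(520,300),interpolation=2),cv2.resize(b[185:260,300:430,::-1],(520,300),interpolation=2)])
cv2.imwrite("pics/g.png",x)
E
```

```text
[ 0.54891229 -0.2692161   0.1828511 ] [-1.29101085 -0.40645762  0.01883544]
```

View pics/g.png

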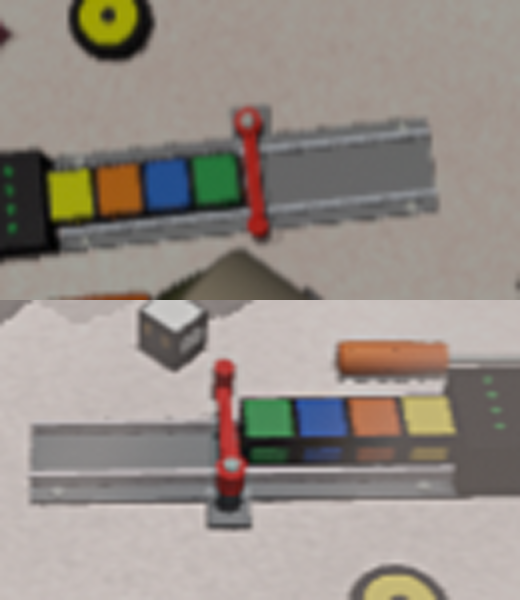

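The row is closed up against the charger. The latch lies square across the channel behind the green pack (247,120 to 258,228), and the arm is clear.

```bash
python3 -c "
from rig import ticket
print(ticket.close_job())"
```

```text
the job is handed in; nothing more can be done
None
```

The four packs are home against the charger's end stop, still touching in a row. The red latch is closed across the channel behind them, the arm is clear, and I handed the job in at about 19 s of the 48 s allowed; the hand-in gave no verdict.

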